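# Lock the sample drum's hold-down bar open

### The arm

A 7-joint arm with a two-finger parallel gripper is mounted at the origin on the work surface. World frame = base frame: x ahead of the robot, y to its left, z up, the work surface at z = 0. Lengths are in m, angles in rad, forces in N, time in s.
With the tool pointing down it reaches from about 0.35 to 0.9 m from the base axis. Payload 8.1 kg.
Tool frame: the origin (TCP) lies at the very end of the fingers, on their centre line; the grasp point (between the pads) lies arm.hold_point_z behind it (arm.hold_point_z is the distance from the TCP to the grasp point, in m); z points along the fingers, y is the line along which they close (so a half turn about z gives the same grasp; the last joint's range is limited). The gripper opens to 92 mm and grips with 3 to 60 N. Pads are 19 mm wide; open, the fingers measure 130 mm over their backs; the gripper's body (75 mm by 190 mm) begins 47 mm behind the grasp point.
Start: joints at [1.164, 0.434, 0.025, 1.573, -0.012, 1.134, -0.075], TCP at [0.187, -0.596, 0.227] pointing down, gripper open.
Joint ranges: [-2.62, 2.62], [-0.44, 2.09], [-1.27, 1.32], [0.08, 2.57], [-1.32, 4.46], [0.12, 2], [-2.74, 2.74]. Speed limits (rad/s): [2.22, 2.22, 3.01, 3.01, 3.14, 3.14, 3.14].

### API

Orientations are given as a rotation vector (axis times angle).
In Python, from cell import arm, vision, job, cut_out gives the robot as it stands. The module is installed in compiled form; this text tells all that it offers.
- The arm moves only by the tool play_rows, never from a script. Its argument "increments" is text: rows parted by semicolons, each of 5 numbers parted by spaces: the shift along the tool's x, y, z in cm, then the turn about the tool's z in degrees, then the opening, from -1 (shut) to 1 (fully open), so that 0 is half open. A call has 1 to 5 rows; each row shifts and turns the commanded pose from where the row before left it, along the tool's axes as they then stand; what a row does not reach is not made up. A row lasts 1/12 s, in which the tool goes at most 41.7 mm and 7.16 degrees, less where a joint would pass 70% of its speed; a pose out of reach is approached as far as the arm can. A call is refused whole if a number of a shift passes 4.17 or a number of a turn 7.16, either way. A call with a gripper value outside its range is refused whole. The fingers move at their own pace and stop on an object; "grip_force" is the grip in N (left out, the last holds). Time passes only in rows, so rows that do not move let the fingers close. It gives the time, the measured TCP pose, the force, the opening and the grip force at its end, in the units of the state.
- arm.observe(): the state, without advancing time (a new reading comes with each control period).
- vision.get_image(name): name is "scene" or "side" or "wrist"; returns a dict with "frame" (400x640x3 uint8, red, green, blue), "z_map" (400x640 float32, m along the optical axis (not along the pixel's ray), 0 where there is no reading), "mtx" (3x3 intrinsics, pixels), "cam_to_world" (4x4, takes a point from camera to world coordinates). Camera axes: x right, y up, looking along -z (the intrinsics and any distortion apply to the point x, -y, -z); pixel columns grow to the right and rows downward; lengths in m; the calibration is good to about 2 mm. A picture is of the moment at which its call begins.
- job.sign_off(): hands the job in; it is judged then, once.
Trained networks look in a picture, given as the dict that the camera call returned (one of the last four; its "shot" number tells which), for a name from the list of things; names that differ only in an ending like _2 or _b are one class to them, and where a whole thing is asked for, a point or a joint stands for the part that bears it (a point fixed in the world has none). Each returns a list of dicts, best first, with "confidence" (0 to 1); they miss things now and then, are a little off and sometimes report something else, mostly with a low value. They report only what shows in the picture. A call takes as long as a camera call. They do not tell look-alikes from the thing itself.
- cut_out(query, picture): "mask" (400x640 bool, what is visible of it) and "point" ([row, column] in pixels, amid what is visible of it).
The state is a dict: "clock": time; "joints": joint angles; "dq": joint speeds; "joint_efforts": joint torques, N m; "position": TCP position; "ee_rot": TCP orientation; "force": force on the tool from outside, world axes, zero at the start; "ft_torque": the same for the moment, N m; "width": opening from 0.0 (shut) to 1.0 (fully open); "gripper_force": force on a finger pad.
Only numpy, scipy, OpenCV 4.12 (cv2) and the standard library are available. Lean on these libraries where they do the work, as an engineer would, in place of code of your own. Each camera call takes 0.05 s, during which the arm holds its last target. There are 200 camera calls.

### The job

Open the sample drum for loading: draw the red-handled locking pin out of the lugs, lay it in the steel tray and let go, then swing the yellow hold-down bar by its black knob all the way round to its stop. Take the pin up again and push it fully home through the lugs and the bar's end at the open station, so that the bar is locked open. Leave the other things on the bench where they stand.

Things in the scene. Friction and masses are not known exactly. Their poses are not given: they have to be found in the camera images.
- drum: Sample drum, fixed: blue, with a white top disc 320 mm across, 50 mm high. Origin on the bench straight under the hold-down bar's pivot post (near the far rim); z up. Seen from the pivot the locked station lies along its +y, the open station along its -x. Seven blue-capped tubes (fixed, tops 99 mm up) stand in it within 105 mm of the pivot, under and beside the bar.
- locked_mouth (a point): Centre of the pin hole on the outer face of the locked station's outer lug, 178 mm from the pivot, 85 mm up; axes as the drum's. The station is like the open one. The pin is drawn out level, away from the pivot (drum +y).
- open_mouth (a point): Centre of the pin hole on the outer face of the open station's outer lug, 178 mm from the pivot, 85 mm up; axes as the drum's. The pin goes in level, towards the pivot (drum +x). A station is two upright steel lugs 10 mm thick, 34 mm wide, tops 102 mm up, 168 to 178 and 126 to 136 mm from the pivot, each with a level 14 mm hole aimed at the pivot.
- bar (a joint): Angle (rad) of the yellow hold-down bar about its upright pivot: 0 at the locked station, where the pin holds it; grows counter-clockwise seen from above (its end passes on the robot's side) to a hard stop at 1.571, the open station. Stiff: stays where left; 1 to 2 N at the knob moves it. 160 mm long, 24 mm wide, 106 to 116 mm above the bench.
- bar_knob (a point): Middle of the bar's upright round black knob: 22 mm across, from 116 to 161 mm above the bench, 100 mm from the pivot; this point is 140 mm up. At the bar's end, 148 to 156 mm from the pivot, a tab 30 mm wide hangs to 65 mm above the bench between the lugs; its 14 mm hole is in line with theirs when the bar is at 0 or at its stop.
- pin_grip (a point): Locking pin: centre of its red block handle, 44 long (x), 18 wide (y), 22 high (z). +x points to the tip: from the handle's front face a round steel shank 10 across runs 70 along the mid-line, the last 10 tapering to 3.6. About 90 g, balanced 5 behind that face, so it lies level on its handle and droops a little in the lugs. At first through the locked station, front face 1 to 6 mm off the lug.
- tray: Shallow steel tray, fixed: 180 mm (x) by 140 mm (y) outside, walls 3 mm thick and 12 mm high; origin under its centre on the bench, inside floor 3 mm above it.
- wash_bottle: Bystander: clear bottle, white cap, 64 mm across, 110 mm high; origin under its centre.
- beaker: Bystander: glass beaker 70 mm across, 85 mm high; origin under its centre.
- green_pot: Bystander: low green pot with lid, 80 mm across, 36 mm high; origin under its centre.
- tip_box: Bystander: orange box 90 by 120 mm, 55 mm high; origin under its centre.
- white_jar: Bystander: white jar, blue cap, 56 mm across, 70 mm high; origin under its centre.
- tube: Bystander: blue-capped sample tube standing on the bench, 34 mm across the cap, 103 mm high; origin under its centre.
Things that resemble listed ones, but are neither listed nor needed, are in the scene too. Leave any white look-alike of the part that bears pin_grip alone.

How it is judged:
By the outcome, as a careful person would: the job done as asked, in the order asked, and still so for the second after the job is handed in, with the robot touching nothing.
It also fails if it takes over 72 s, if anything falls off the work surface, if the arm or the gripper's body presses on something with over 40 N, if the wrist force passes 120 N, or if a joint passes its speed limit or range.

## Working session

There is one attempt and no reset: what is moved stays moved. The work goes in short steps, Python scripts to look and compute and a tool call to move; the robot and the scene stay as the last step left them, time stands still between calls to the robot, and variables do not carry over. Pictures are saved under pics/ and viewed, at most 10 in all, crops included, and the job is handed in when it is done.

Besides the shell and the picture viewer there is one more tool, called after "Call:" in YAML: its name, and indented under it one key for each argument. play_rows: Moves the arm, as the interface text tells. Its arguments: {"type":"object","properties":{"increments":{"type":"string"},"grip_force":{"type":"number"}},"required":["increments"]}

```bash
mkdir -p pics; cat > h.py <<'E'
import numpy as np,cv2
from cell import arm,vision,job,cut_out
from scipy.spatial.transform import Rotation as R
def w(p,r,c):
    r=np.asarray(r,int);c=np.asarray(c,int);z=p["z_map"][r,c];K=p["mtx"]
    P=np.stack([(c-K[0,2])/K[0,0]*z,-(r-K[1,2])/K[1,1]*z,-z,np.ones_like(z)],-1)
    return (P@p["cam_to_world"].T)[...,:3]
def save(p,n): cv2.imwrite("pics/"+n,p["frame"][...,::-1])
def find(p,qs,k=3):
    for q in qs:
        for d in cut_out(q,p)[:k]:
            m=d["mask"]&(p["z_map"]>0);P=w(p,*np.nonzero(m))
            if len(P): print(q,round(d["confidence"],2),np.round(d["point"]),m.sum(),"med",np.round(np.median(P,0),3),"lo",np.round(np.percentile(P,3,0),3),"hi",np.round(np.percentile(P,97,0),3))
E
python3 - <<'E'
from h import *
s=arm.observe();print(s,arm.hold_point_z)
for n in("scene","side"):
    p=vision.get_image(n);save(p,n+"0.png");print(n,p["cam_to_world"].round(3).tolist(),p["mtx"].tolist(),p.keys())
    find(p,["pin_grip","bar_knob","bar","tray","drum","tip_box","wash_bottle","beaker","green_pot","white_jar","tube"])
E
```

```text
{'clock': 0.0, 'joints': array([ 1.16439043,  0.43521157,  0.02498101,  1.57413846, -0.01159031,
        1.1340203 , -0.07504398]), 'dq': array([ 7.65682994e-04,  5.33643560e-04,  6.82124566e-04, -2.21102025e-04,
       -9.79790031e-05,  2.56659556e-03,  1.47769616e-03]), 'joint_efforts': array([-9.74305658e-04, -6.67879415e+01,  9.84564051e-01, -3.14462399e+01,
       -6.06279541e-02,  4.30975284e-02,  1.68805377e-04]), 'position': array([ 0.18674398, -0.59588045,  0.22593618]), 'ee_rot': array([-3.10385703e+00, -4.75117586e-01,  6.33222028e-04]), 'force': array([0.66510655, 0.64531237, 0.10648709]), 'ft_torque': array([-0.05280224, -0.04392843,  0.01710633]), 'gripper_force': 0.0, 'width': 1.0012576392311376} 0.0188
scene [[-0.702, -0.386, 0.598, 1.422], [0.712, -0.4, 0.578, 0.902], [0.016, 0.831, 0.555, 0.906], [0.0, 0.0, 0.0, 1.0]] [[449.04490578732504, 0.0, 315.42328456856603], [0.0, 449.04490578732504, 200.0539135382161], [0.0, 0.0, 1.0]] dict_keys(['frame', 'z_map', 'mtx', 'cam_to_world', 'shot'])
pin_grip 0.73 [234. 379.] 137 med [0.526 0.31  0.086] lo [0.508 0.254 0.068] hi 
[... 2783 characters left out ...]
med [0.351 0.382 0.065] lo [0.326 0.355 0.006] hi [0.381 0.394 0.109]
beaker 0.81 [167. 302.] 477 med [ 0.742 -0.151  0.059] lo [ 0.716 -0.204  0.004] hi [ 0.778 -0.137  0.084]
beaker 0.3 [305. 366.] 1177 med [0.351 0.382 0.065] lo [0.326 0.355 0.006] hi [0.381 0.394 0.109]
green_pot 0.86 [206. 390.] 462 med [ 0.406 -0.079  0.033] lo [ 0.374 -0.187 -0.002] hi [ 0.443 -0.055  0.037]
white_jar 0.72 [204. 392.] 402 med [ 0.405 -0.078  0.034] lo [ 0.373 -0.126  0.003] hi [ 0.438 -0.055  0.037]
white_jar 0.61 [173. 429.] 306 med [ 0.32  -0.347  0.041] lo [ 0.298 -0.379  0.005] hi [ 0.344 -0.337  0.07 ]
tube 0.83 [266. 386.] 457 med [0.343 0.237 0.065] lo [0.331 0.214 0.005] hi [0.359 0.242 0.103]
```

View pics/scene0.png

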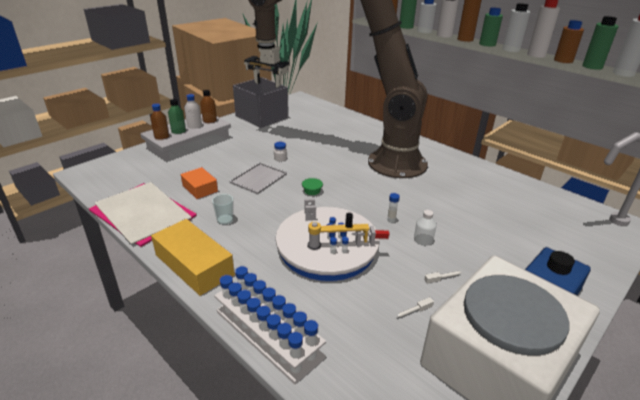

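View pics/side0.png

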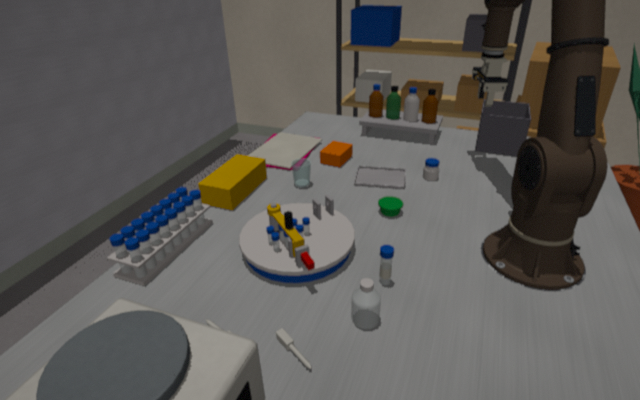

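Candidates for the pin: the one in the lugs at scene (234,382), red handle. The other two lie on the bench at (277,443) and (308,416), and both are white look-alikes. The red one in the drum's lugs fits. I'll confirm it in a crop and fit the geometry.

```bash
python3 - <<'E'
from h import *
from scipy.optimize import least_squares
rows=np.indices((400,640))
for n in("scene","side"):
    p=vision.get_image(n);f=p["frame"];W=w(p,rows[0],rows[1]);hsv=cv2.cvtColor(f,cv2.COLOR_RGB2HSV).astype(int);H,S,V=hsv[...,0],hsv[...,1],hsv[...,2]
    near=(np.hypot(W[...,0]-.62,W[...,1]-.18)<.3)&(p["z_map"]>0)
    disc=near&(abs(W[...,2]-.05)<.004)&(S<60)&(V>120)
    c=cv2.convexHull(W[disc][:,:2].astype(np.float32))[:,0]
    r=least_squares(lambda q:np.hypot(c[:,0]-q[0],c[:,1]-q[1])-q[2],[.62,.18,.16],loss="soft_l1",f_scale=.002).x
    print(n,"disc",r.round(4),disc.sum())
    yel=near&(H>15)&(H<32)&(S>120)&(W[...,2]>.105)&(W[...,2]<.125)
    P=W[yel];print("bar top",len(P),np.median(P[:,2]).round(4),"rect",cv2.minAreaRect((P[:,:2]*1000).astype(np.float32)))
    l=cv2.fitLine((P[:,:2]).astype(np.float32),cv2.DIST_L2,0,.01,.01).ravel();print("line",l.round(4),"ang",np.degrees(np.arctan2(l[1],l[0])))
    kn=near&(V<70)&(W[...,2]>.12)&(W[...,2]<.17);P=W[kn];print("knob",len(P),P.mean(0).round(4),P.max(0).round(4),P.min(0).round(4))
    red=near&((H<8)|(H>172))&(S>150)&(W[...,2]>.06);P=W[red];print("red",len(P),np.median(P,0).round(4),P.min(0).round(4),P.max(0).round(4))
    top=P[P[:,2]>np.percentile(P[:,2],90)-.006];print(" redrect",cv2.minAreaRect((top[:,:2]*1000).astype(np.float32)),top[:,2].mean())
    st=near&(W[...,2]>.058)&(W[...,2]<.11)&(S<60)&(np.hypot(W[...,0]-.6,W[...,1]-.055)<.06);P=W[st];print("openlugs",len(P),P.mean(0).round(4),P.min(0).round(4),P.max(0).round(4))
    for q in("tray","bar_knob"):
        m=cut_out(q,p)
        if q=="tray":
            P=W[m[0]["mask"]&(abs(W[...,2])<.02)];print("tray",cv2.minAreaRect((P[:,:2]*1000).astype(np.float32)))
    if n=="side":
        a=f[190:290,230:350][...,::-1];cv2.imwrite("pics/c1.png",cv2.resize(a,None,fx=6,fy=6,interpolation=cv2.INTER_CUBIC))
E
```

```text
scene disc [0.537  0.2023 0.1892] 2941
bar top 376 0.1134 rect ((623.919189453125, 226.40701293945312), (36.045013427734375, 172.95130920410156), 49.8520622253418)
line [ 0.7884 -0.6152  0.6281  0.2251] ang -37.967102
knob 75 [0.6051 0.2472 0.1435] [0.6113 0.2558 0.1628] [0.5934 0.2351 0.1213]
red 87 [0.5244 0.3114 0.0865] [0.5058 0.2953 0.0726] [0.5422 0.326  0.0934]
 redrect ((523.3740844726562, 308.8912353515625), (19.39741325378418, 38.14199447631836), 60.639404296875) 0.08929132801683566
openlugs 200 [0.5842 0.0683 0.0839] [0.5505 0.0292 0.058 ] [0.608  0.0961 0.1043]
tray ((488.0610656738281, -303.550537109375), (206.2399444580078, 146.0319366455078), 10.182849884033203)
side disc [0.6089 0.1733 0.158 ] 4065
bar top 386 0.1147 rect ((618.8268432617188, 226.85716247558594), (34.69354248046875, 178.21739196777344), 48.34685134887695)
line [ 0.769  -0.6393  0.6108  0.2337] ang -39.739655
knob 123 [0.5925 0.248  0.1436] [0.6041 0.2544 0.1608] [0.5846 0.2334 0.121 ]
red 147 [0.5166 0.3134 0.0885] [0.4976 0.2798 0.0722] [0.5408 0.329  0.0942]
 redrect ((520.1292724609375, 308.1150207519531), (16.783689498901367, 51.335227966308594), 50.174957275390625) 0.0900201794951099
openlugs 251 [0.572  0.0651 0.0827] [0.5453 0.0339 0.0581] [0.6028 0.095  0.1036]
tray ((494.37921142578125, -313.43487548828125), (180.74798583984375, 170.3136444091797), 9.497787475585938)
```

View pics/c1.png

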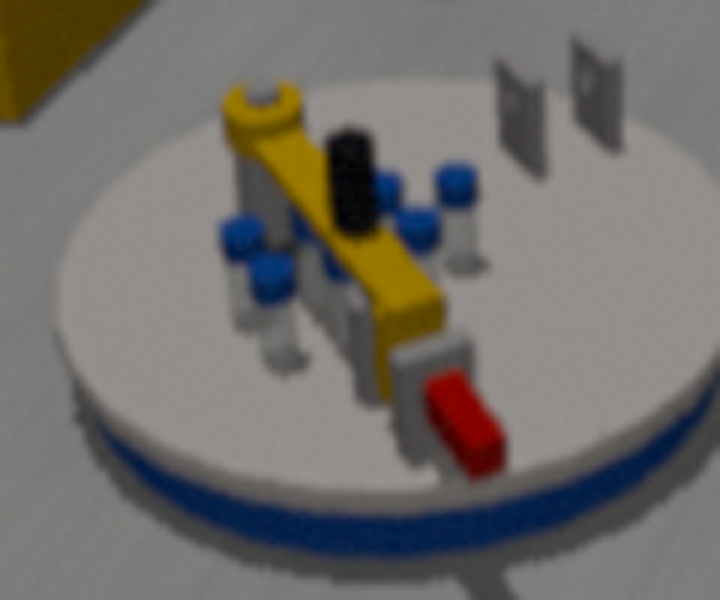

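The crop confirms it: the red block handle sits against the locked station's outer lug, around side (261,305), and the bar lies over the drum. Moving towards it.

Call:
play_rows:
  increments: "2.55 -2.3 -0.5 0 1;2.55 -2.3 -0.5 0 1;2.55 -2.3 -0.5 0 1;2.55 -2.3 -0.5 0 1;2.55 -2.3 -0.5 0 1"
  grip_force: 30

```text
clock: 1.92
position: [0.2748, -0.4471, 0.252]
ee_rot: [3.105, 0.475, 0.0]
force: [1.3, 0.4, 0.9]
width: 0.999
gripper_force: 0.0
```

Call:
play_rows:
  increments: "2.55 -2.3 -0.5 0 1;2.55 -2.3 -0.5 0 1;2.55 -2.3 -0.5 0 1;2.55 -2.3 -0.5 0 1;2.55 -2.3 -0.5 0 1"

```text
clock: 2.33
position: [0.3621, -0.2991, 0.2773]
ee_rot: [3.105, 0.475, 0.001]
force: [1.3, -0.6, -0.1]
width: 1.002
gripper_force: 0.0
```

Call:
play_rows:
  increments: "2.55 -2.3 -0.5 0 1;2.55 -2.3 -0.5 0 1;2.55 -2.3 -0.5 0 1;2.55 -2.3 -0.5 0 1;2.55 -2.3 -0.5 0 1"

```text
clock: 2.75
position: [0.4493, -0.1513, 0.3023]
ee_rot: [3.105, 0.475, 0.001]
force: [0.7, -0.6, -0.1]
width: 0.998
gripper_force: 0.0
```

Call:
play_rows:
  increments: "0 0 0 -7 1;0 0 0 -7 1;0 0 0 -7 1;0 0 0 -7 1;0 0 0 -7 1"

```text
clock: 3.17
position: [0.4488, -0.1527, 0.3018]
ee_rot: [2.814, 1.396, 0.0]
force: [-0.7, -0.2, -0.3]
width: 1.004
gripper_force: 0.0
```

Call:
play_rows:
  increments: "0 0 0 -7 1;0 0 0 -7 1;0 0 0 -7 1;0 0 0 -7 1;0 0 0 -7 1"

```text
clock: 3.58
position: [0.4487, -0.1528, 0.3018]
ee_rot: [2.264, 2.177, -0.0]
force: [0.2, 0.5, -0.2]
width: 0.998
gripper_force: 0.0
```

Call:
play_rows:
  increments: "0 0 0 -7 1;0 0 0 -7 1;0 0 0 -7 1;0 0 0 -7 1;0 0 0 -7 1"

```text
clock: 4.0
position: [0.4487, -0.1529, 0.3018]
ee_rot: [1.505, 2.757, -0.0]
force: [-1.1, 1.0, -0.2]
width: 0.998
gripper_force: 0.0
```

```bash
cat >> h.py <<'E'
def pose():
    s=arm.observe();M=R.from_rotvec(s["ee_rot"]).as_matrix();yaw=np.degrees(np.arctan2(M[1,0],M[0,0]))
    print("t",round(s["clock"],2),"pos",s["position"].round(4),"yaw",yaw.round(2),"tilt",np.round(M[:,2],4),"j",s["joints"].round(2),"F",s["force"].round(1),"w",round(s["width"],3),s["gripper_force"])
    return s,M,yaw
def go(t,yaw=None):
    "cm in tool axes as they stand, and in those after the turn; turn in tool deg"
    s,M,y=pose();d=np.array(t)-s["position"]
    print("now-axes",(M.T@d*100).round(2),"norm",round(np.linalg.norm(d)*100,1))
    if yaw is not None:
        a=(yaw-y+180)%360-180;M2=R.from_euler("z",a,degrees=True).as_matrix()@M
        print("turn",round(-a,2),"after-turn axes",(M2.T@d*100).round(2))
E
python3 -c "
from h import *
go([.50,.30,.28],141)"
```

```text
t 4.0 pos [ 0.4487 -0.1529  0.3018] yaw 122.74 tilt [ 1.e-04 -2.e-04 -1.e+00] j [ 0.64  0.17 -0.49  1.78  0.08  1.22  0.7 ] F [-1.1  1.  -0.2] w 0.998 0.0
now-axes [35.32 28.81  2.17] norm 45.6
turn -18.26 after-turn axes [24.51 38.42  2.17]
```

Call:
play_rows:
  increments: "0 0 0 -6 1;0 0 0 -6 1;0 0 0 -6 1;2 3.2 0.1 0 1;2 3.2 0.1 0 1"

```text
clock: 4.42
position: [0.4587, -0.0792, 0.2997]
ee_rot: [1.071, 2.953, -0.001]
force: [1.5, 0.6, 1.2]
width: 1.001
gripper_force: 0.0
```

Call:
play_rows:
  increments: "2 3.2 0.1 0 1;2 3.2 0.1 0 1;2 3.2 0.1 0 1;2 3.2 0.1 0 1;2 3.2 0.1 0 1"

```text
clock: 4.83
position: [0.4837, 0.1107, 0.295]
ee_rot: [1.065, 2.955, 0.0]
force: [1.4, -0.3, -0.6]
width: 1.001
gripper_force: 0.0
```

Call:
play_rows:
  increments: "2 3.2 0.1 0 1;2 3.2 0.1 0 1;2 3.2 0.1 0 1;2 3.2 0.1 0 1;2 3.2 0.1 0 1"

```text
clock: 5.25
position: [0.5087, 0.2977, 0.2897]
ee_rot: [1.065, 2.955, -0.0]
force: [1.2, -0.9, 0.9]
width: 1.0
gripper_force: 0.0
```

```bash
python3 - <<'E'
from h import *
pose();p=vision.get_image("wrist");save(p,"w1.png");print(p["cam_to_world"].round(3).tolist())
find(p,["pin_grip","bar_knob","bar"],2)
E
```

```text
t 5.25 pos [0.5087 0.2977 0.2897] yaw 140.36 tilt [ 3.e-04 -2.e-04 -1.e+00] j [-0.13  0.43 -0.72  1.52  0.29  1.3   0.  ] F [ 1.2 -0.9  0.9] w 1.0 0.0
[[0.638, -0.741, -0.207, 0.453], [0.77, 0.615, 0.171, 0.343], [0.001, -0.269, 0.963, 0.448], [0.0, 0.0, 0.0, 1.0]]
pin_grip 0.77 [ 51. 430.] 1192 med [0.487 0.488 0.019] lo [0.44  0.469 0.001] hi [0.516 0.518 0.024]
pin_grip 0.73 [180. 332.] 744 med [0.52  0.306 0.092] lo [0.501 0.279 0.073] hi [0.552 0.323 0.094]
bar_knob 0.62 [254. 329.] 1858 med [0.577 0.257 0.116] lo [0.546 0.194 0.08 ] hi [0.652 0.286 0.121]
bar_knob 0.18 [ 30. 276.] 3293 med [0.367 0.359 0.081] lo [0.338 0.335 0.028] hi [0.388 0.387 0.111]
```

View pics/w1.png

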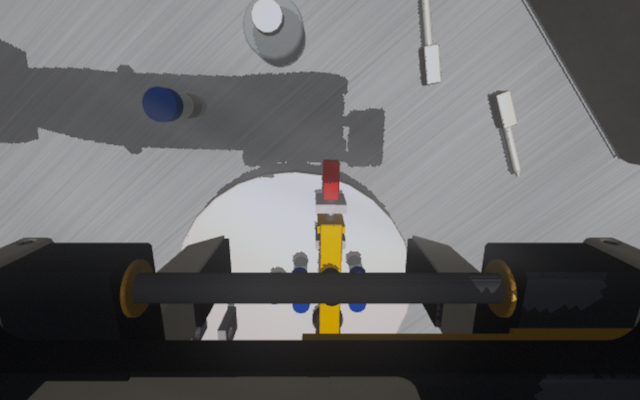

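The wrist view shows the red handle at (180,331) in line with the yellow bar, with the outer lug at (203,331). The white look-alikes are well clear at (60,430) and (105,503). Refining the handle and bar axes.

```bash
python3 - <<'E'
from h import *
p=vision.get_image("wrist");f=p["frame"];r=np.indices((400,640));W=w(p,r[0],r[1]);h=cv2.cvtColor(f,cv2.COLOR_RGB2HSV).astype(int);H,S,V=h[...,0],h[...,1],h[...,2]
def rect(m,z):  # intersect pixel rays with plane z
    rr,cc=np.nonzero(m);K=p["mtx"];T=p["cam_to_world"]
    d=np.stack([(cc-K[0,2])/K[0,0],-(rr-K[1,2])/K[1,1],-np.ones(len(rr))],-1)@T[:3,:3].T
    P=T[:3,3]+d*((z-T[2,3])/d[:,2])[:,None];P=P[:,:2].astype(np.float32)*1000
    l=cv2.fitLine(P,cv2.DIST_L2,0,.01,.01).ravel();print(len(P),cv2.minAreaRect(P),"ang",np.degrees(np.arctan2(l[1],l[0])),"at",l[2:].round(1))
red=((H<8)|(H>172))&(S>140)&(r[0]<230)&(W[...,2]>.06);P=W[red];print("z",np.percentile(P[:,2],[5,50,95]).round(4))
top=red&(W[...,2]>.088);rect(top,.0945);rect(red,.0945)
yel=(H>15)&(H<32)&(S>120)&(V>80)&(r[0]>215)&(r[0]<268)&(r[1]>300)&(r[1]<360)&(abs(W[...,2]-.116)<.006);print("yz",np.median(W[yel][:,2]));rect(yel,.116)
disc=(abs(W[...,2]-.05)<.005)&(V>130)&(S<60);P=W[disc]
c=cv2.convexHull(P[:,:2].astype(np.float32))[:,0];c=c[c[:,0]*-.774+c[:,1]*.633>-.35]
from scipy.optimize import least_squares
print(least_squares(lambda q:np.hypot(c[:,0]-q[0],c[:,1]-q[1])-q[2],[.6,.17,.16],loss="soft_l1",f_scale=.002).x.round(4),np.median(P[:,2]))
# open lugs
m=(W[...,2]>.085)&(W[...,2]<.11)&(r[1]<245)&(r[1]>200)&(r[0]>290);print("lugs",m.sum(),W[m].mean(0) if m.sum() else 0)
E
```

```text
z [0.0912 0.0928 0.0941]
238 ((521.2613525390625, 306.2982177734375), (15.379627227783203, 33.99109649658203), 47.095516204833984) ang -32.475967 at [525.8 301.9]
238 ((521.2613525390625, 306.2982177734375), (15.379627227783203, 33.99109649658203), 47.095516204833984) ang -32.475967 at [525.8 301.9]
yz 0.11617093640015216
974 ((569.92333984375, 264.3761291503906), (27.8537540435791, 50.186622619628906), 50.4980583190918) ang -39.602085 at [569.2 264.8]
[0.5067 0.2522 0.1603] 0.050154486600430315
lugs 186 [0.57950504 0.08587706 0.09736296]
```

```bash
python3 - <<'E'
from h import *
p=vision.get_image("wrist");f=p["frame"].astype(int);r=np.indices((400,640))
m=(f[...,0]>1.6*f[...,1]+15)&(f[...,0]>1.6*f[...,2]+15)&(abs(r[0]-180)<40)&(abs(r[1]-331)<30)
rr,cc=np.nonzero(m);print(m.sum(),rr.min(),rr.max(),cc.min(),cc.max())
K=p["mtx"];T=p["cam_to_world"]
for z in(.085,.096):
    d=np.stack([(cc-K[0,2])/K[0,0],-(rr-K[1,2])/K[1,1],-np.ones(len(rr))],-1)@T[:3,:3].T
    P=T[:3,3]+d*((z-T[2,3])/d[:,2])[:,None];print(z,cv2.minAreaRect(P[:,:2].astype(np.float32)*1000))
go([.520,.306,.076],140.4)
E
```

```text
537 161 198 325 339
0.085 ((520.3247680664062, 306.52734375), (15.936580657958984, 42.31121826171875), 50.707942962646484)
0.096 ((518.2861328125, 307.5886535644531), (15.453336715698242, 41.02835464477539), 50.70810317993164)
t 5.55 pos [0.5089 0.295  0.2896] yaw 140.34 tilt [-0.    -0.001 -1.   ] j [-0.12  0.42 -0.72  1.53  0.29  1.3   0.01] F [-0.6 -0.5  0.3] w 0.996 0.0
now-axes [-0.14  1.57 21.35] norm 21.4
turn -0.06 after-turn axes [-0.14  1.57 21.35]
```

Call:
play_rows:
  increments: "0 0.4 3 0 1;0 0.4 3 0 1;0 0.4 3 0 1;0 0.4 3 0 1;0 0 3 0 1"

```text
clock: 5.97
position: [0.52, 0.3068, 0.1389]
ee_rot: [1.068, 2.953, 0.001]
force: [1.3, -0.4, 0.5]
width: 1.003
gripper_force: 0.0
```

Call:
play_rows:
  increments: "0 0 2 0 0.3;0 0 2 0 0;0 0 1.5 0 0;0 0 0.8 0 0;0 0 0 0 0"

```text
clock: 6.38
position: [0.5187, 0.3061, 0.0753]
ee_rot: [-1.067, -2.954, 0.004]
force: [0.7, 0.1, 1.5]
width: 0.685
gripper_force: 0.0
```

```bash
python3 - <<'E'
from h import *
go([.520,.306,.076],140.4)
p=vision.get_image("wrist");save(p,"w2.png");
E
```

```text
t 6.38 pos [0.5187 0.3061 0.0753] yaw 140.29 tilt [-0.0018 -0.0022 -1.    ] j [-0.2   0.64 -0.62  1.75  0.46  0.9  -0.15] F [0.7 0.1 1.5] w 0.685 0.0
now-axes [-0.11  0.08 -0.07] norm 0.2
turn -0.11 after-turn axes [-0.11  0.08 -0.07]
```

View pics/w2.png

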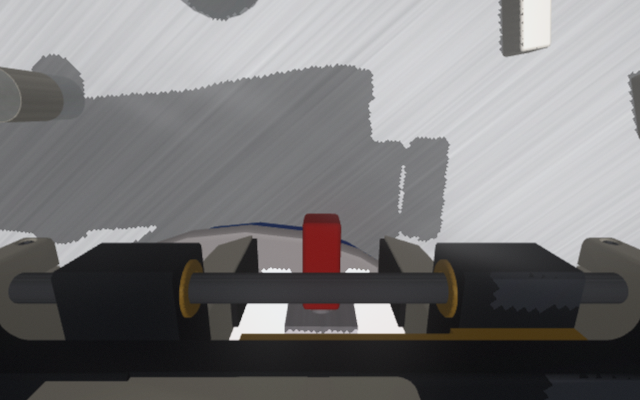

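The handle at (262,321) is centred between the fingers (258 to 380). Closing.

Call:
play_rows:
  increments: "0 0 0 0 -1;0 0 0 0 -1;0 0 0 0 -1;0 0 0 0 -1;0 0 0 0 -1"
  grip_force: 35

```text
clock: 6.85
position: [0.519, 0.3086, 0.0773]
ee_rot: [1.064, 2.955, 0.001]
force: [0.1, 0.1, -0.3]
width: 0.28
gripper_force: 0.0
```

Call:
play_rows:
  increments: "0 0 0 0 -1;0 0 0 0 -1;0 0 0 0 -1;0.3 0 0 0 -1;0.5 0 0 0 -1"

```text
clock: 7.27
position: [0.513, 0.313, 0.0766]
ee_rot: [1.066, 2.955, -0.001]
force: [0.4, 0.0, -0.8]
width: 0.189
gripper_force: 35.0
```

Call:
play_rows:
  increments: "1.2 0 0 0 -1;1.2 0 0 0 -1;1.2 0 0 0 -1;1.2 0 0 0 -1;1.2 0 0 0 -1"

```text
clock: 7.68
position: [0.4648, 0.353, 0.0767]
ee_rot: [-1.062, -2.956, -0.0]
force: [-0.7, -0.8, -1.0]
width: 0.194
gripper_force: 35.0
```

Call:
play_rows:
  increments: "1.2 0 0 0 -1;1.2 0 0 0 -1;0 0 -1 0 -1;0 0 -3 0 -1;0 0 -3.5 0 -1"

```text
clock: 8.1
position: [0.4468, 0.3659, 0.1514]
ee_rot: [-1.062, -2.954, 0.006]
force: [0.9, -0.0, -1.3]
width: 0.192
gripper_force: 35.0
```

```bash
python3 - <<'E'
from h import *
pose()
p=vision.get_image("wrist");save(p,"w3.png");find(p,["pin_grip","wash_bottle"],2)
E
```

```text
t 8.1 pos [0.4468 0.3659 0.1514] yaw 140.44 tilt [-0.0032 -0.0029 -1.    ] j [-0.31  0.53 -0.68  1.74  0.38  1.02 -0.24] F [ 0.9 -0.  -1.3] w 0.192 34.952518343925476
pin_grip 0.91 [251. 319.] 2737 med [0.441 0.37  0.165] lo [0.427 0.342 0.151] hi [0.475 0.383 0.168]
pin_grip 0.75 [218. 556.] 1985 med [0.603 0.52  0.018] lo [0.579 0.504 0.004] hi [0.659 0.536 0.023]
wash_bottle 0.63 [117. 237.] 6722 med [0.362 0.369 0.082] lo [0.332 0.338 0.034] hi [0.385 0.392 0.111]
```

View pics/w3.png

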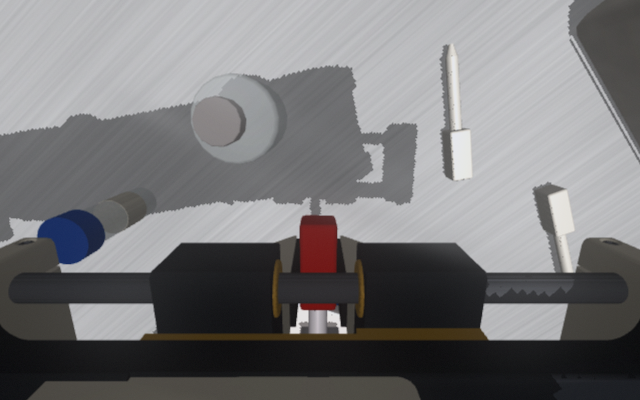

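Held (width 0.19, about 18 mm); the shank points down-image, and the bottle and look-alikes are untouched. Carrying it to the tray.

Call:
play_rows:
  increments: "0 0 -4 0 -1;0 0 -4 0 -1;-2.4 -2.78 -1 0 -1;-2.4 -2.78 -1 0 -1;-2.4 -2.78 0 0 -1"

```text
clock: 8.67
position: [0.4506, 0.2563, 0.2533]
ee_rot: [1.062, 2.955, 0.003]
force: [2.1, -0.5, -0.7]
width: 0.193
gripper_force: 35.0
```

Call:
play_rows:
  increments: "-2.4 -2.78 0 0 -1;-2.4 -2.78 0 0 -1;-2.4 -2.78 0 0 -1;-2.4 -2.78 0 0 -1;-2.4 -2.78 0 0 -1"

```text
clock: 9.08
position: [0.4534, 0.071, 0.2513]
ee_rot: [-1.065, -2.955, 0.001]
force: [1.7, -0.1, -1.3]
width: 0.192
gripper_force: 35.0
```

Call:
play_rows:
  increments: "-2.4 -2.78 0 0 -1;-2.4 -2.78 0 0 -1;-2.4 -2.78 0 0 -1;-2.4 -2.78 0 0 -1;-2.4 -2.78 0 0 -1"

```text
clock: 9.5
position: [0.457, -0.1125, 0.2514]
ee_rot: [-1.065, -2.955, 0.001]
force: [0.7, -1.0, -0.0]
width: 0.197
gripper_force: 35.0
```

Call:
play_rows:
  increments: "-2.4 -2.78 0 0 -1;-2.4 -2.78 0 0 -1;-2.4 -2.78 0 0 -1;-2.4 -2.78 0 0 -1;-2.4 -2.78 0 0 -1"

```text
clock: 9.92
position: [0.4608, -0.296, 0.2512]
ee_rot: [-1.065, -2.954, 0.001]
force: [1.0, -0.4, -1.8]
width: 0.192
gripper_force: 35.0
```

Call:
play_rows:
  increments: "0 0 0 -6.2 -1;0 0 0 -6.2 -1;0 0 0 -6.2 -1;0 0 0 -6.2 -1;0 0 0 0 -1"

```text
clock: 10.33
position: [0.4611, -0.2942, 0.251]
ee_rot: [-0.398, -3.115, -0.001]
force: [0.1, -0.4, -1.4]
width: 0.189
gripper_force: 35.0
```

```bash
python3 - <<'E'
from h import *
go([.460,-.297,.008],165)
p=vision.get_image("wrist");save(p,"w4.png");find(p,["pin_grip","tray"],1)
m=cut_out("tray",p)
if m:
    W=w(p,*np.nonzero(m[0]["mask"]));print(cv2.minAreaRect(W[abs(W[:,2])<.02][:,:2].astype(np.float32)*1000))
E
```

```text
t 10.33 pos [ 0.4611 -0.2942  0.251 ] yaw 165.45 tilt [-1.4e-03  6.0e-04 -1.0e+00] j [ 0.88  0.35 -0.55  1.69  0.19  1.16  1.6 ] F [ 0.1 -0.4 -1.4] w 0.189 34.9501758813858
now-axes [ 0.  -0.3 24.3] norm 24.3
turn 0.45 after-turn axes [-0.  -0.3 24.3]
pin_grip 0.96 [250. 318.] 2746 med [ 0.453 -0.294  0.265] lo [ 0.44  -0.306  0.25 ] hi [ 0.496 -0.283  0.268]
tray 0.84 [182. 315.] 12362 med [ 0.47  -0.296  0.003] lo [ 0.406 -0.377  0.002] hi [ 0.558 -0.234  0.012]
((497.0194396972656, -305.1471252441406), (186.3740997314453, 145.11058044433594), 10.774529457092285)
```

View pics/w4.png

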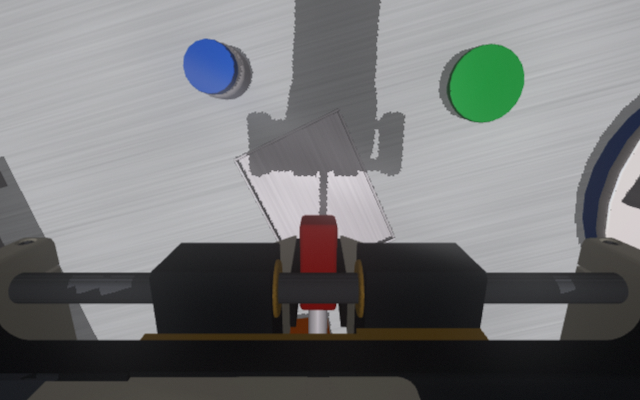

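The tray is in view under the pin (corners about (157,237), (110,337) and (238,392)). Lowering.

Call:
play_rows:
  increments: "0 -0.3 3.5 0 -1;0 0 3.5 0 -1;0 0 3.5 0 -1;0 0 3.5 0 -1;0 0 3 0 -1"

```text
clock: 10.95
position: [0.4604, -0.2966, 0.0797]
ee_rot: [-0.408, -3.114, -0.0]
force: [0.3, -0.7, -1.5]
width: 0.192
gripper_force: 35.0
```

Call:
play_rows:
  increments: "0 0 2.5 0 -1;0 0 2 0 -1;0 0 1.3 0 -1;0 0 0.7 0 -1;0 0 0 0 -1"

```text
clock: 11.37
position: [0.4603, -0.2964, 0.0154]
ee_rot: [-0.406, -3.113, -0.001]
force: [-0.1, -0.3, -0.8]
width: 0.193
gripper_force: 35.0
```

Call:
play_rows:
  increments: "0 0 0.2 0 -1;0 0 0.2 0 -1;0 0 0.2 0 -1;0 0 0 0 -1;0 0 0 0 -1"

```text
clock: 11.78
position: [0.4619, -0.2972, 0.0117]
ee_rot: [0.405, 3.114, -0.001]
force: [0.7, 0.0, 3.2]
width: 0.193
gripper_force: 35.0
```

Call:
play_rows:
  increments: "0 0 0 0 -0.2;0 0 0 0 0;0 0 0 0 0;0 0 0 0 0;0 0 0 0 0"

```text
clock: 12.2
position: [0.4609, -0.2968, 0.0107]
ee_rot: [-0.405, -3.115, -0.0]
force: [-0.7, 1.3, 0.1]
width: 0.481
gripper_force: 0.0
```

Call:
play_rows:
  increments: "0 0 -2 0 0;0 0 -3 0 0;0 0 -4 0 0;0 0 -4 0 0;0 0 -4 0 0"

```text
clock: 12.62
position: [0.4606, -0.2963, 0.1823]
ee_rot: [-0.404, -3.115, -0.001]
force: [1.1, -1.3, -1.3]
width: 0.499
gripper_force: 0.0
```

Call:
play_rows:
  increments: "0 0 -4 0 0;2 0 -3 0 0;2 0 0 0 0;2 0 0 0 0;0 0 0 0 0"

```text
clock: 13.03
position: [0.3999, -0.281, 0.2512]
ee_rot: [-0.406, -3.114, 0.002]
force: [-0.8, 0.6, -0.3]
width: 0.499
gripper_force: 0.0
```

```bash
python3 - <<'E'
from h import *
pose()
p=vision.get_image("wrist");save(p,"w5.png");find(p,["pin_grip"],2)
f=p["frame"].astype(int);m=(f[...,0]>1.6*f[...,1]+15)&(f[...,0]>1.6*f[...,2]+15);m&=cv2.dilate(cut_out("pin_grip",p)[0]["mask"].astype(np.uint8),np.ones((7,7)))>0
P=w(p,*np.nonzero(m));print(m.sum(),np.median(P,0),cv2.minAreaRect(P[P[:,2]>.018][:,:2].astype(np.float32)*1000))
E
```

```text
t 13.03 pos [ 0.3999 -0.281   0.2512] yaw 165.14 tilt [-0.0018 -0.0012 -1.    ] j [ 0.97  0.25 -0.56  1.82  0.15  1.11  1.66] F [-0.8  0.6 -0.3] w 0.499 0.0
pin_grip 0.73 [232. 320.] 779 med [ 0.469 -0.3    0.025] lo [ 0.442 -0.314  0.006] hi [ 0.52  -0.287  0.026]
459 [ 0.46336839 -0.29768687  0.02520686] ((464.0731201171875, -297.7338562011719), (16.31378173828125, 43.04262161254883), 74.87271118164062)
```

View pics/w5.png

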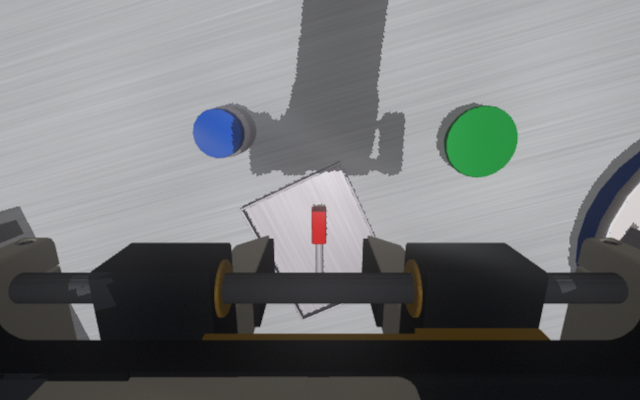

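The pin lies level in the tray, released: handle at (225,319), shank visible, measured centre (0.464, -0.298), top 25 mm up. Going to the knob.

Call:
play_rows:
  increments: "0 0 0 -7 0;0 0 0 -7.1 0;-1.32 3.48 0 -0.8 0;-1.32 3.48 0 0 0;-1.32 3.48 0 0 0"

```text
clock: 13.6
position: [0.444, -0.1762, 0.2504]
ee_rot: [-0.0, 3.141, 0.002]
force: [1.2, -0.1, -0.3]
width: 0.501
gripper_force: 0.0
```

Call:
play_rows:
  increments: "-1.32 3.48 0 0 0;-1.32 3.48 0 0 0;-1.32 3.48 0 0 0;-1.32 3.48 0 0 0;-1.32 3.48 0 0 0"

```text
clock: 14.02
position: [0.5098, -0.0008, 0.2504]
ee_rot: [0.003, -3.142, -0.001]
force: [0.6, -1.3, 0.7]
width: 0.501
gripper_force: 0.0
```

Call:
play_rows:
  increments: "-1.32 3.48 0 0 0;-1.32 3.48 0 0 0;-1.32 3.48 0 0 0;-1.32 3.48 0 0 0;0 0 0 0 0"

```text
clock: 14.43
position: [0.5621, 0.1458, 0.2503]
ee_rot: [0.017, -3.142, -0.01]
force: [-1.2, 0.7, 0.7]
width: 0.501
gripper_force: 0.0
```

```bash
python3 - <<'E'
from h import *
go([.5975,.241,.124],180)
r=np.indices((400,640))
for n in("scene","side"):
    p=vision.get_image(n);W=w(p,r[0],r[1]);f=p["frame"]
    m=(f.max(2)<70)&(W[...,2]>.125)&(W[...,2]<.157)&(np.hypot(W[...,0]-.5975,W[...,1]-.241)<.022)&(p["z_map"]>0);P=W[m][:,:2]
    from scipy.optimize import least_squares
    c=p["cam_to_world"][:2,3];u=c-[.5975,.241];u/=np.linalg.norm(u)
    q=least_squares(lambda q:np.hypot(*(P-q).T)-.011,[.5975,.241],loss="soft_l1",f_scale=.002).x;print(n,m.sum(),q.round(4),(P.mean(0)-u*.0086).round(4))
p=vision.get_image("wrist");save(p,"w6.png")
E
```

```text
t 14.43 pos [0.5621 0.1458 0.2503] yaw -179.39 tilt [-1.0e-04  6.4e-03 -1.0e+00] j [ 0.18  0.45 -0.74  1.61  0.31  1.21  0.95] F [-1.2  0.7  0.7] w 0.501 0.0
now-axes [-3.64  9.4  12.69] norm 16.2
turn 0.61 after-turn axes [-3.54  9.44 12.69]
scene 66 [0.598  0.2421] [0.5984 0.2421]
side 79 [0.5967 0.2412] [0.5958 0.2415]
```

View pics/w6.png

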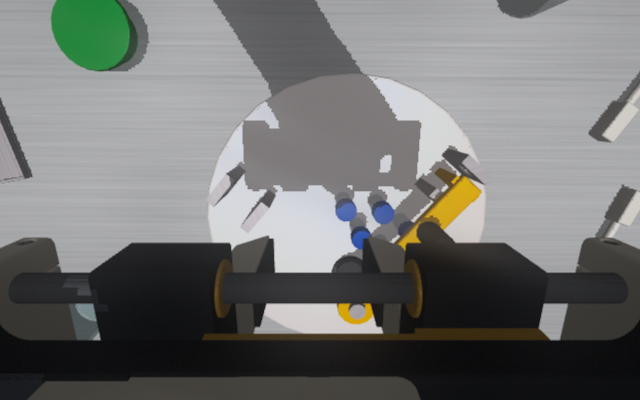

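The view from above shows the pivot cap at (310,355), the knob at (232,436) and the open lugs' tops at (183,226) and (210,260). Measuring these, then going on to the knob.

```bash
cat > lug.py <<'E'
from h import *
def rays(p,rr,cc,z):
    K=p["mtx"];T=p["cam_to_world"];d=np.stack([(cc-K[0,2])/K[0,0],-(rr-K[1,2])/K[1,1],-np.ones(len(rr))],-1)@T[:3,:3].T
    return (T[:3,3]+d*((z-T[2,3])/d[:,2])[:,None])[:,:2]
def lugs(p,guess=(.561,.0403)):
    r=np.indices((400,640));W=w(p,r[0],r[1])
    u=np.array([-.637,-.7705]);v=np.array([.7705,-.637]);pv=np.array([.6745,.1775])
    d=W[...,:2]-pv;a=d@u;b=d@v
    for lo,hi in((.115,.15),(.155,.20)):
        m=(W[...,2]>.094)&(W[...,2]<.108)&(a>lo)&(a<hi)&(abs(b)<.03)&(p["z_map"]>0)
        if m.sum()>5:
            rr,cc=np.nonzero(m);P=rays(p,rr,cc,.102);A=(P-pv)@u;B=(P-pv)@v
            print("lug",m.sum(),"a",np.percentile(A,[3,50,97]).round(4),"b",np.percentile(B,[3,50,97]).round(4),"zmed",np.median(W[m][:,2]).round(4),cv2.minAreaRect(P.astype(np.float32)*1000))
E
python3 - <<'E'
from lug import *
p=vision.get_image("wrist");lugs(p)
f=p["frame"];r=np.indices((400,640));h=cv2.cvtColor(f,cv2.COLOR_RGB2HSV).astype(int)
y=(h[...,0]>15)&(h[...,0]<32)&(h[...,1]>120)&(h[...,2]>80)&(r[0]<325)
m=y&(r[1]>330)&(r[1]<380)&(r[0]>302);P=rays(p,*np.nonzero(m),.116);print("ring",m.sum(),P.min(0),P.max(0),cv2.minEnclosingCircle(P.astype(np.float32)))
m=y&(r[0]<250)&(r[1]>395);P=rays(p,*np.nonzero(m),.116);l=cv2.fitLine(P.astype(np.float32),cv2.DIST_L2,0,.01,.01).ravel();print("bar",np.degrees(np.arctan2(l[1],l[0])),l[2:],cv2.minAreaRect(P.astype(np.float32)*1000))
g=cv2.HoughCircles(cv2.cvtColor(f,cv2.COLOR_RGB2GRAY)[295:330,335:380],cv2.HOUGH_GRADIENT,1,20,param1=80,param2=8,minRadius=4,maxRadius=12);print(g)
for z in(.116,.125):print(rays(p,np.array([311.]),np.array([356.]),z), w(p,[311],[356]))
E
```

```text
lug 379 a [0.1275 0.1324 0.1372] b [-0.0201 -0.0032  0.0143] zmed 0.1022 ((587.7063598632812, 77.47279357910156), (10.303325653076172, 36.944374084472656), 49.7985954284668)
lug 409 a [0.169  0.1739 0.1789] b [-0.0203 -0.0036  0.0137] zmed 0.1021 ((561.1100463867188, 45.48798370361328), (10.474905014038086, 36.49752426147461), 49.7247200012207)
ring 365 [0.67502084 0.15939008] [0.69827713 0.19434882] ((0.6836985945701599, 0.1768694519996643), 0.019113846123218536)
bar -40.83764 [0.572666  0.2558516] ((578.0372924804688, 242.63206481933594), (45.34459686279297, 88.18556213378906), 48.42021179199219)
[[[12.5 14.5  8. ]]]
[[0.68423296 0.17576926]] [[0.67281587 0.17345727 0.1331427 ]]
[[0.67823893 0.17455546]] [[0.67281587 0.17345727 0.1331427 ]]
```

Call:
play_rows:
  increments: "-1.2 3.2 0 0 0;-1.2 3.2 0 0 0;-1.2 3.1 0 0 0;0 0 0 0 0;0 0 0 0 0"

```text
clock: 15.05
position: [0.5971, 0.2319, 0.2502]
ee_rot: [0.004, -3.141, -0.001]
force: [0.2, -1.1, 0.3]
width: 0.499
gripper_force: 0.0
```

```bash
python3 -c "
from h import *
go([.5975,.2415,.124],180)"
```

```text
t 15.05 pos [0.5971 0.2319 0.2502] yaw -179.85 tilt [-7.e-04  4.e-04 -1.e+00] j [-0.    0.54 -0.72  1.45  0.36  1.28  0.82] F [ 0.2 -1.1  0.3] w 0.499 0.0
now-axes [-0.05  0.95 12.62] norm 12.7
turn 0.15 after-turn axes [-0.05  0.95 12.62]
```

Call:
play_rows:
  increments: "0 0.95 3 0 0;0 0 3.5 0 0;0 0 3.5 0 0;0 0 2 0 0;0 0 0.6 0 0"

```text
clock: 15.47
position: [0.5956, 0.2363, 0.1207]
ee_rot: [-0.002, -3.137, 0.007]
force: [-0.6, -0.6, -0.7]
width: 0.497
gripper_force: 0.0
```

Call:
play_rows:
  increments: "0 0 0 0 -1;0 0 0 0 -1;0 0 0 0 -1;0 0 0 0 -1;0 0 0 0 -1"
  grip_force: 12

```text
clock: 15.88
position: [0.5978, 0.2413, 0.1265]
ee_rot: [-0.003, 3.139, 0.002]
force: [-1.6, -0.2, 5.6]
width: 0.237
gripper_force: 12.0
```

```bash
python3 - <<'E'
from h import *
s,M,y=pose()
k=s["position"][:2]
for pv in([.6725,.1775],):
    pv=np.array(pv);r=k-pv;print(np.hypot(*r),np.degrees(np.arctan2(r[1],r[0])))
    a0=np.radians(140.4);prev=None
    for a in np.arange(0,93,9):
        q=pv+.1*np.array([np.cos(a0+np.radians(a)),np.sin(a0+np.radians(a))])
        if prev is not None: print(a,((q-prev)*100*[-1,1]).round(2))
        prev=q
E
```

```text
t 15.88 pos [0.5978 0.2413 0.1265] yaw -179.91 tilt [ 0.0025  0.0012 -1.    ] j [-0.04  0.65 -0.67  1.6   0.45  1.05  0.73] F [-1.6 -0.2  5.6] w 0.237 12.001640796661377
0.09824870855696403 139.472620940277
9 [ 0.9  -1.28]
18 [ 0.69 -1.41]
27 [ 0.46 -1.5 ]
36 [ 0.22 -1.55]
45 [-0.02 -1.57]
54 [-0.27 -1.55]
63 [-0.51 -1.48]
72 [-0.73 -1.39]
81 [-0.94 -1.25]
90 [-1.13 -1.09]
```

Call:
play_rows:
  increments: "0.45 -0.64 -0.2 0 -1;0.45 -0.64 0 0 -1;0.7 -1.4 0 0 -1;0.45 -1.5 0 0 -1;0.2 -1.55 0 0 -1"

```text
clock: 16.3
position: [0.5724, 0.1843, 0.1271]
ee_rot: [0.007, -3.14, -0.002]
force: [-3.1, 4.5, 1.4]
width: 0.238
gripper_force: 12.0
```

Call:
play_rows:
  increments: "0 -1.57 0 0 -1;-0.25 -1.55 0 0 -1;-0.5 -1.5 0 0 -1;-0.75 -1.4 0 0 -1;0 0 0 0 -1"

```text
clock: 16.72
position: [0.5908, 0.1193, 0.1273]
ee_rot: [0.004, 3.141, -0.003]
force: [-2.6, -3.8, 6.4]
width: 0.236
gripper_force: 12.0
```

```bash
python3 - <<'E'
from h import *
s,M,y=pose();r=s["position"][:2]-[.6725,.1775];print(np.hypot(*r),np.degrees(np.arctan2(r[1],r[0]))%360-140.4)
E
```

```text
t 16.72 pos [0.5908 0.1193 0.1273] yaw 179.87 tilt [ 0.0011 -0.0022 -1.    ] j [ 0.17  0.59 -0.68  1.7   0.44  1.    0.9 ] F [-2.6 -3.8  6.4] w 0.236 12.00426533818245
0.10035017358105257 75.07516213367504
```

Call:
play_rows:
  increments: "-0.9 -1.2 0 0 -1;-0.6 -0.6 0 0 -1;-0.3 -0.27 0 0 -1;0 0 0 0 -1;0 0 0 0 -1"

```text
clock: 17.13
position: [0.6081, 0.1019, 0.1272]
ee_rot: [-0.001, 3.141, -0.002]
force: [-1.3, -2.9, 6.0]
width: 0.234
gripper_force: 12.0
```

Call:
play_rows:
  increments: "-0.2 -0.17 0 0 -1;-0.2 -0.17 0 0 -1;0 0 0 0 -1;0 0 0 0 -1;0 0 0 0 -1"

```text
clock: 17.55
position: [0.6097, 0.101, 0.1271]
ee_rot: [0.005, -3.139, -0.001]
force: [-8.6, 3.3, 8.4]
width: 0.235
gripper_force: 12.0
```

```bash
python3 - <<'E'
from h import *
s,M,y=pose();r=s["position"][:2]-[.6725,.1775];print(np.hypot(*r),np.degrees(np.arctan2(r[1],r[0]))%360-140.4)
E
```

```text
t 17.55 pos [0.6097 0.101  0.1271] yaw -179.8 tilt [-2.6e-03  8.0e-04 -1.0e+00] j [ 0.2   0.62 -0.68  1.66  0.44  1.02  0.95] F [-8.6  3.3  8.4] w 0.235 12.001098096370697
0.09896053184368757 90.20679923462168
```

Call:
play_rows:
  increments: "-0.25 -0.2 0 0 -1;0 0 0 0 -1;0 0 0 0 -1;0 0 0 0 -1;0 0 0 0 -1"

```text
clock: 17.97
position: [0.6109, 0.101, 0.1269]
ee_rot: [0.008, -3.137, -0.004]
force: [-10.9, 7.9, 6.9]
width: 0.235
gripper_force: 12.0
```

Call:
play_rows:
  increments: "0 0 0 0 -0.3;0 0 0 0 -0.1;0 0 0 0 0;0 0 0 0 0;0 0 -3 0 0"

```text
clock: 18.38
position: [0.6116, 0.095, 0.1518]
ee_rot: [0.001, -3.133, 0.004]
force: [0.3, -1.0, -0.6]
width: 0.494
gripper_force: 0.0
```

Call:
play_rows:
  increments: "0 0 -4 0 0;0 0 -4 0 0;2.5 0 -1 0 0;3 0 0 0 0;0 0 0 0 0"

```text
clock: 18.8
position: [0.5552, 0.0978, 0.2478]
ee_rot: [0.006, -3.141, 0.002]
force: [0.2, 0.9, 0.3]
width: 0.503
gripper_force: 0.0
```

```bash
python3 - <<'E'
from lug import *
pose();p=vision.get_image("wrist");pose();save(p,"w7.png");lugs(p)
f=p["frame"];r=np.indices((400,640));h=cv2.cvtColor(f,cv2.COLOR_RGB2HSV).astype(int);W=w(p,r[0],r[1])
m=(h[...,0]>15)&(h[...,0]<32)&(h[...,1]>120)&(h[...,2]>80)&(abs(W[...,2]-.116)<.006)&(r[0]<270);P=rays(p,*np.nonzero(m),.116)
l=cv2.fitLine(P.astype(np.float32),cv2.DIST_L2,0,.01,.01).ravel();print("bar",m.sum(),np.degrees(np.arctan2(l[1],l[0])),l[2:],cv2.minAreaRect(P.astype(np.float32)*1000))
E
```

```text
t 18.8 pos [0.5552 0.0978 0.2478] yaw -179.78 tilt [-6.0e-04 -1.5e-03 -1.0e+00] j [ 0.27  0.42 -0.76  1.65  0.31  1.2   1.02] F [0.2 0.9 0.3] w 0.503 0.0
t 18.85 pos [0.5573 0.097  0.2474] yaw -179.85 tilt [ 4.0e-04 -1.6e-03 -1.0e+00] j [ 0.27  0.43 -0.76  1.65  0.31  1.2   1.02] F [0.2 0.1 0.2] w 0.497 0.0
lug 114 a [0.1273 0.1331 0.1452] b [-0.0204 -0.016   0.0151] zmed 0.102 ((586.7821655273438, 79.69587707519531), (26.176259994506836, 39.69362258911133), 72.29444122314453)
lug 404 a [0.1576 0.174  0.179 ] b [-0.0198 -0.0039  0.0139] zmed 0.1022 ((565.2935180664062, 48.93045425415039), (23.374757766723633, 36.284217834472656), 44.58112716674805)
bar 1976 53.651207 [0.59470826 0.08789555] ((602.8937377929688, 94.94176483154297), (102.7996826171875, 29.51616668701172), 48.98773956298828)
```

View pics/w7.png

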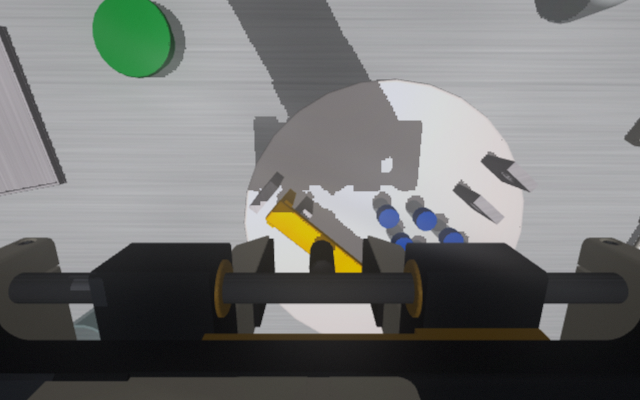

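The bar is over the open station: its yellow end is at (205,285), against the lugs at (195,265). Now back to the pin, with a half turn of the tool so the wrist stays in range at the open station.

Call:
play_rows:
  increments: "0.85 -3.6 0 0 0;0.85 -3.6 0 0 0;0.85 -3.6 0 0 0;0.85 -3.6 0 0 0;0.85 -3.6 0 0 0"

```text
clock: 19.27
position: [0.517, -0.0853, 0.2465]
ee_rot: [-0.002, 3.141, -0.0]
force: [1.7, 0.7, -0.2]
width: 0.501
gripper_force: 0.0
```

Call:
play_rows:
  increments: "0.85 -3.6 0 0 0;0.85 -3.6 0 0 0;0.85 -3.6 0 0 0;0.85 -3.6 0 0 0;0.85 -3.6 0 0 0"

```text
clock: 19.68
position: [0.4744, -0.2657, 0.2465]
ee_rot: [-0.001, 3.142, -0.001]
force: [1.2, -0.5, 0.0]
width: 0.499
gripper_force: 0.0
```

Call:
play_rows:
  increments: "0.8 -3.5 0 0 0;0 0 0 7 0;0 0 0 7 0;0 0 0 7 0;0 0 0 7 0"

```text
clock: 20.1
position: [0.467, -0.2992, 0.2463]
ee_rot: [-0.769, -3.046, -0.0]
force: [0.2, 0.2, -0.0]
width: 0.502
gripper_force: 0.0
```

Call:
play_rows:
  increments: "0 0 0 7 0;0 0 0 7 0;0 0 0 7 0;0 0 0 7 0;0 0 0 7 0"

```text
clock: 20.52
position: [0.4671, -0.2989, 0.2464]
ee_rot: [-1.648, -2.674, 0.001]
force: [-0.2, 0.7, -0.8]
width: 0.501
gripper_force: 0.0
```

Call:
play_rows:
  increments: "0 0 0 7 0;0 0 0 7 0;0 0 0 7 0;0 0 0 7 0;0 0 0 7 0"

```text
clock: 20.93
position: [0.4672, -0.2989, 0.2464]
ee_rot: [2.376, 2.055, -0.001]
force: [0.4, -0.1, 0.3]
width: 0.498
gripper_force: 0.0
```

Call:
play_rows:
  increments: "0 0 0 7 0;0 0 0 7 0;0 0 0 7 0;0 0 0 7 0;0 0 0 7 0"

```text
clock: 21.35
position: [0.4672, -0.2988, 0.2464]
ee_rot: [2.884, 1.246, -0.001]
force: [-0.6, 0.8, 0.2]
width: 0.497
gripper_force: 0.0
```

Call:
play_rows:
  increments: "0 0 0 7 0;0 0 0 7 0;0 0 0 7 0;0 0 0 7 0;0 0 0 7 0"

```text
clock: 21.77
position: [0.4671, -0.2989, 0.2464]
ee_rot: [3.125, 0.321, -0.001]
force: [-0.6, 0.2, -0.0]
width: 0.499
gripper_force: 0.0
```

Call:
play_rows:
  increments: "0 0 0 7 0;0 0 0 7 0;0 0 0 7 0;0 0 0 7 0;0 0 0 0 0"

```text
clock: 22.18
position: [0.4672, -0.2987, 0.2464]
ee_rot: [3.109, -0.444, -0.001]
force: [-0.7, 0.9, 0.6]
width: 0.502
gripper_force: 0.0
```

```bash
python3 - <<'E'
from lug import *
p=vision.get_image("wrist");find(p,["pin_grip"],2)
f=p["frame"].astype(int);r=np.indices((400,640));W=w(p,r[0],r[1])
m=(f[...,0]>1.6*f[...,1]+15)&(f[...,0]>1.6*f[...,2]+15)&(np.hypot(W[...,0]-.464,W[...,1]+.298)<.05)
rr,cc=np.nonzero(m);P=rays(p,rr,cc,.025).astype(np.float32)*1000;print(m.sum(),rr.mean(),cc.mean(),cv2.minAreaRect(P),np.median(W[m][:,2]))
go([.464,-.298,.007],-15)
E
```

```text
pin_grip 0.73 [159. 317.] 1112 med [ 0.486 -0.304  0.021] lo [ 0.447 -0.32   0.007] hi [ 0.547 -0.288  0.026]
414 173.8647342995169 317.6159420289855 ((466.4097900390625, -297.580078125), (16.287038803100586, 40.39159393310547), 73.98561096191406) 0.025228384967987266
t 22.28 pos [ 0.4671 -0.2984  0.2465] yaw -15.66 tilt [-6.e-04 -4.e-04 -1.e+00] j [ 0.47  0.3  -0.    1.72  0.    1.12 -1.37] F [-0.  -1.2 -0. ] w 0.5 0.0
now-axes [-0.3   0.03 23.95] norm 23.9
turn -0.66 after-turn axes [-0.3   0.03 23.95]
```

Call:
play_rows:
  increments: "-0.2 0 3.5 -0.6 0;0 0 3.5 0 0;0 0 3.5 0 0;0 0 3.5 0 0;0 0 3.5 0 0"

```text
clock: 22.7
position: [0.4652, -0.2978, 0.0704]
ee_rot: [3.114, -0.411, 0.001]
force: [0.8, -0.5, -0.3]
width: 0.496
gripper_force: 0.0
```

Call:
play_rows:
  increments: "0 0 3 0 0;0 0 1.8 0 0;0 0 0.8 0 0;0 0 0.4 0 0;0 0 0 0 0"

```text
clock: 23.12
position: [0.4652, -0.2977, 0.0116]
ee_rot: [-3.114, 0.416, 0.0]
force: [0.1, 0.5, 0.0]
width: 0.498
gripper_force: 0.0
```

```bash
python3 -c "
from h import *
go([.465,-.298,.007],-15)"
```

```text
t 23.12 pos [ 0.4652 -0.2977  0.0116] yaw -15.21 tilt [-2.e-04  1.e-04 -1.e+00] j [ 0.48  0.59 -0.01  1.96  0.01  0.6  -1.38] F [0.1 0.5 0. ] w 0.498 0.0
now-axes [-0.01  0.03  0.46] norm 0.5
turn -0.21 after-turn axes [-0.01  0.03  0.46]
```

Call:
play_rows:
  increments: "0 0 0.3 0 0;0 0 0 0 -1;0 0 0 0 -1;0 0 0 0 -1;0 0 0 0 -1"
  grip_force: 40

```text
clock: 23.53
position: [0.4654, -0.2977, 0.0094]
ee_rot: [3.113, -0.418, 0.002]
force: [-0.2, -0.8, 0.7]
width: 0.26
gripper_force: 0.0
```

Call:
play_rows:
  increments: "0 0 0 0 -1;0 0 0 0 -1;0 0 -0.5 0 -1;0 0 -1.5 0 -1;0 0 -3 0 -1"

```text
clock: 23.95
position: [0.4628, -0.2963, 0.0568]
ee_rot: [-3.112, 0.418, 0.009]
force: [-0.3, -0.4, -1.0]
width: 0.189
gripper_force: 40.0
```

Call:
play_rows:
  increments: "0 0 -4 0 -1;0 0 -4 0 -1;0 0 -4 0 -1;0 0 -3 0 -1;0 0 0 0 -1"

```text
clock: 24.37
position: [0.4679, -0.2991, 0.2156]
ee_rot: [3.11, -0.418, 0.015]
force: [1.0, -0.9, -0.9]
width: 0.193
gripper_force: 40.0
```

```bash
python3 - <<'E'
from lug import *
pv=np.array([.6745,.1775]);u=np.array([-.639,-.769]);v=np.array([.769,-.639])
t=pv+.33*u-.003*v;print(t)
go([t[0],t[1],.2],50.3)
p=vision.get_image("wrist");f=p["frame"].astype(int);r=np.indices((400,640))
m=(f[...,0]>1.6*f[...,1]+15)&(f[...,0]>1.6*f[...,2]+15)&(r[0]>150)&(r[0]<330)&(abs(r[1]-320)<60);P=w(p,*np.nonzero(m));print(m.sum(),np.median(P,0),np.percentile(P[:,2],[50,90]),cv2.minAreaRect(rays(p,*np.nonzero(m),np.median(P[:,2])).astype(np.float32)*1000))
E
```

```text
[ 0.461323 -0.074353]
t 24.37 pos [ 0.4679 -0.2991  0.2156] yaw -15.31 tilt [ 0.0093 -0.0048 -0.9999] j [ 0.48  0.33 -0.    1.77  0.    1.04 -1.37] F [ 1.  -0.9 -0.9] w 0.193 39.98441219329834
now-axes [ -6.58 -21.51   1.45] norm 22.5
turn -65.61 after-turn axes [ 16.86 -14.86   1.7 ]
2135 [ 0.47788595 -0.3011499   0.23170182] [0.23170182 0.23260695] ((470.239501953125, -299.8093566894531), (17.279895782470703, 48.08890914916992), 75.4609146118164)
```

Call:
play_rows:
  increments: "0 0 0 -6.5 -1;0 0 0 -6.5 -1;0 0 0 -6.5 -1;0 0 0 -6.5 -1;0 0 0 -6.5 -1"

```text
clock: 24.83
position: [0.4641, -0.297, 0.2072]
ee_rot: [-3.103, -0.479, 0.003]
force: [-0.3, 0.3, -1.0]
width: 0.19
gripper_force: 40.0
```

Call:
play_rows:
  increments: "0 0 0 -6.5 -1;0 0 0 -6.5 -1;0 0 0 -6.5 -1;0 0 0 -6.5 -1;0 0 0 -6.5 -1"

```text
clock: 25.25
position: [0.4641, -0.297, 0.2072]
ee_rot: [-2.845, -1.328, 0.002]
force: [-0.2, 0.1, -1.4]
width: 0.19
gripper_force: 40.0
```

Call:
play_rows:
  increments: "2.4 -2.1 0 0 -1;2.4 -2.1 0 0 -1;2.4 -2.1 0 0 -1;2.4 -2.1 0 0 -1;2.4 -2.1 0 0 -1"

```text
clock: 25.67
position: [0.4612, -0.1365, 0.2073]
ee_rot: [-2.849, -1.319, 0.003]
force: [1.1, 0.4, -1.3]
width: 0.193
gripper_force: 40.0
```

Call:
play_rows:
  increments: "2.4 -2.1 0 0 -1;2.4 -2.1 0 0 -1;0 0 0 0 -1;0 0 0 0 -1;0 0 0 0 -1"

```text
clock: 26.08
position: [0.4609, -0.0748, 0.2079]
ee_rot: [-2.85, -1.32, 0.003]
force: [0.6, -0.6, -0.2]
width: 0.194
gripper_force: 40.0
```

```bash
python3 - <<'E'
from lug import *
go([.4613,-.0744,.2],50.3)
p=vision.get_image("wrist");save(p,"w8.png");lugs(p)
f=p["frame"].astype(int);r=np.indices((400,640))
m=(f[...,0]>1.6*f[...,1]+15)&(f[...,0]>1.6*f[...,2]+15)&(r[0]>150)&(r[0]<330)&(abs(r[1]-320)<60);P=w(p,*np.nonzero(m));print(m.sum(),np.median(P,0),cv2.minAreaRect(rays(p,*np.nonzero(m),np.median(P[:,2])).astype(np.float32)*1000))
W=w(p,r[0],r[1]);s=arm.observe()["position"];M=R.from_rotvec(arm.observe()["ee_rot"]).as_matrix()
L=(W-s)@M
m=(L[...,0]>.026)&(L[...,0]<.10)&(abs(L[...,1])<.02)&(abs(L[...,2])<.04)&(p["z_map"]>0)
for a in(.03,.04,.05,.06,.07,.08,.085): 
    k=m&(abs(L[...,0]-a)<.004)
    if k.sum(): print(a,k.sum(),np.median(L[k],0).round(4),np.percentile(L[k][:,1],[3,97]).round(4),np.percentile(L[k][:,2],3).round(4))
if m.sum():
    l=cv2.fitLine(L[m][:,:2].astype(np.float32),cv2.DIST_HUBER,0,.01,.01).ravel();print(l, "maxx",L[m][:,0].max())
E
```

```text
t 26.08 pos [ 0.4609 -0.0748  0.2079] yaw 49.71 tilt [-1.8e-03 -2.0e-04 -1.0e+00] j [ 0.35  0.23 -0.35  1.94  0.09  0.99 -0.76] F [ 0.6 -0.6 -0.2] w 0.194 39.984304904937744
now-axes [0.06 0.01 0.79] norm 0.8
turn -0.59 after-turn axes [0.06 0.01 0.79]
2143 [ 0.46758479 -0.0672435   0.22383985] ((462.46661376953125, -73.21085357666016), (48.31929397583008, 17.359514236450195), 50.51385498046875)
0.03 344 [ 0.0301 -0.0006 -0.0092] [-0.0054  0.0041] -0.0108
0.04 356 [ 0.0401 -0.0006 -0.0093] [-0.0053  0.004 ] -0.0108
0.05 371 [ 0.05   -0.0006 -0.0094] [-0.0052  0.0039] -0.0109
0.06 389 [ 0.0601 -0.0006 -0.0092] [-0.0052  0.0039] -0.0108
0.07 417 [ 0.07   -0.0006 -0.0092] [-0.0055  0.0038] -0.0108
0.08 412 [ 0.08   -0.0006 -0.0091] [-0.0054  0.0037] -0.0109
0.085 329 [ 0.0844 -0.0006 -0.0081] [-0.0046  0.0033] -0.0103
[ 9.9998957e-01 -4.5693428e-03  5.8683537e-02 -7.3992973e-04] maxx 0.09121379709222306
```

View pics/w8.png

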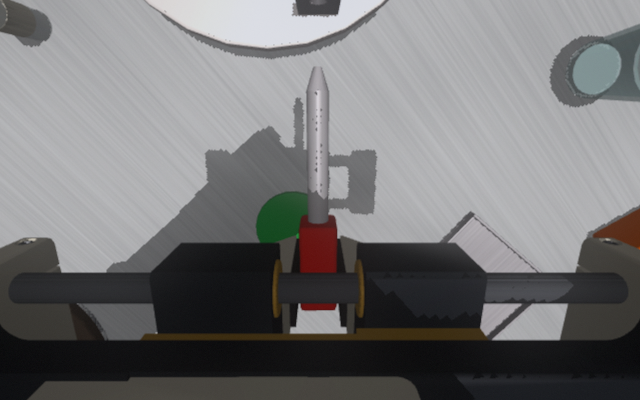

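The wrist view shows the pin held straight: tip at (70,317), handle at (262,318), drum rim ahead. The depth map gives the shank level, 5.8 mm above the TCP, with the tip 91 mm ahead. That was one picture over the limit of 10, so I'll use numbers only from here.

Call:
play_rows:
  increments: "0 0 3.5 -0.5 -1;0 0 3.5 0 -1;0 0 3 0 -1;0 0 2 0 -1;0 0 0.8 0 -1"

```text
clock: 26.55
position: [0.4593, -0.0757, 0.0776]
ee_rot: [-2.844, -1.329, 0.007]
force: [0.5, 0.2, -0.8]
width: 0.195
gripper_force: 40.0
```

Call:
play_rows:
  increments: "1.5 0 0 0 -1;1.5 0 0 0 -1;1.2 0 0 0 -1;0 0 0 0 -1;0 0 0 0 -1"

```text
clock: 26.97
position: [0.4889, -0.0422, 0.0811]
ee_rot: [2.844, 1.333, 0.001]
force: [-0.4, -1.0, -1.1]
width: 0.191
gripper_force: 40.0
```

```bash
cat > rel.py <<'E'
from lug import *
def rel(show=True):
    s,M,y=pose();p=vision.get_image("wrist");r=np.indices((400,640));W=w(p,r[0],r[1]);s=arm.observe();M=R.from_rotvec(s["ee_rot"]).as_matrix()
    L=(W-s["position"])@M;ok=p["z_map"]>0
    T=p["cam_to_world"]
    m=ok&(L[...,0]>.03)&(L[...,0]<.1)&(abs(L[...,1])<.012)&(L[...,2]>-.015)&(L[...,2]<.01)
    l=cv2.fitLine(L[m][:,:2].astype(np.float32),cv2.DIST_HUBER,0,.01,.01).ravel();print("shank",m.sum(),l.round(4),"z",np.percentile(L[m][:,2],5).round(4),"tip",np.percentile(L[m][:,0],99.5).round(4))
    t=ok&(abs(W[...,2]-.102)<.003)&(abs(L[...,1])<.035)&(L[...,0]>.03)&(L[...,0]<.2)
    if t.sum():
        Q=L[t];print("lugtop",t.sum(),"x",np.percentile(Q[:,0],[2,50,98]).round(4),"z",np.median(W[t][:,2]).round(4))
        h=np.histogram(Q[:,0],20);print(h[0],h[1].round(3))
        f=Q[Q[:,0]<np.percentile(Q[:,0],1)+.011];print("outer y",np.percentile(f[:,1],[1,50,99]).round(4),len(f),cv2.minAreaRect(f[:,:2].astype(np.float32)*1000))
    return p,L,W
E
python3 -c "
from rel import *
rel()
pv=np.array([.6745,.1775]);u=np.array([-.639,-.769]);v=np.array([.769,-.639])
q=pv+.285*u-.0023*v;go([q[0],q[1],.0792],50.3)"
```

```text
t 26.97 pos [ 0.4889 -0.0422  0.0811] yaw 50.22 tilt [ 6.e-04 -2.e-04 -1.e+00] j [ 0.22  0.43 -0.32  2.04  0.2   0.7  -0.92] F [-0.4 -1.  -1.1] w 0.191 39.98450517654419
shank 2843 [ 1.00e+00 -3.80e-03  6.08e-02 -1.00e-04] z -0.0109 tip 0.091
lugtop 1006 x [0.1095 0.1107 0.1126] z 0.1022
[  8  36  92 103  74  57  62  44  57  49  53  51  53  58  50  53  46  33
  17  10] [0.109 0.109 0.11  0.11  0.11  0.11  0.11  0.11  0.111 0.111 0.111 0.111
 0.111 0.112 0.112 0.112 0.112 0.112 0.113 0.113 0.113]
outer y [-0.0161  0.0008  0.0173] 1006 ((111.0132827758789, 0.6452064514160156), (33.884368896484375, 3.5944268703460693), 89.7684326171875)
t 27.02 pos [ 0.4883 -0.0427  0.0809] yaw 50.19 tilt [-0.e+00 -5.e-04 -1.e+00] j [ 0.22  0.43 -0.32  2.04  0.2   0.7  -0.92] F [ 0.2  0.5 -0.3] w 0.189 39.98453378677368
now-axes [0.34 0.01 0.17] norm 0.4
turn -0.11 after-turn axes [0.34 0.01 0.17]
```

The lug is 0.7 mm to tool +y of the shank and 1.7 mm low. Correcting and starting the insertion.

Call:
play_rows:
  increments: "0 0.07 0.17 -0.1 -1;0.8 0 0 0 -1;0.6 0 0 0 -1;0.6 0 0 0 -1;0 0 0 0 -1"

```text
clock: 27.43
position: [0.503, -0.0256, 0.0792]
ee_rot: [-2.843, -1.337, -0.002]
force: [0.0, 0.5, -0.3]
width: 0.191
gripper_force: 40.0
```

Call:
play_rows:
  increments: "0.4 0 0 0 -1;0.4 0 0 0 -1;0.4 0 0 0 -1;0 0 0 0 -1;0 0 0 0 -1"

```text
clock: 27.85
position: [0.5095, -0.0176, 0.079]
ee_rot: [-2.843, -1.336, 0.0]
force: [0.3, 0.0, -0.9]
width: 0.194
gripper_force: 40.0
```

```bash
python3 -c "
from rel import *
rel()"
```

```text
t 27.85 pos [ 0.5095 -0.0176  0.079 ] yaw 50.33 tilt [-1.e-04  0.e+00 -1.e+00] j [ 0.17  0.46 -0.32  2.    0.21  0.72 -0.97] F [ 0.3  0.  -0.9] w 0.194 39.984354972839355
shank 2689 [ 1.00e+00 -4.40e-03  6.14e-02 -3.00e-04] z -0.0109 tip 0.0998
lugtop 2456 x [0.0774 0.0825 0.0873] z 0.1024
[264 272 267 284 258 291 274 270 241   1   0   0   0   0   0   0   0   0
   0  34] [0.077 0.078 0.08  0.081 0.082 0.083 0.084 0.085 0.086 0.087 0.088 0.09
 0.091 0.092 0.093 0.094 0.095 0.096 0.097 0.099 0.1  ]
outer y [-0.0162  0.0003  0.0171] 2422 ((82.35932922363281, 0.43880462646484375), (10.077463150024414, 34.083553314208984), 0.01576388254761696)
```

The tip is through the outer lug with no force. Continuing.

Call:
play_rows:
  increments: "0.6 0.05 0 0 -1;0.6 0 0 0 -1;0.6 0 0 0 -1;0.6 0 0 0 -1;0 0 0 0 -1"

```text
clock: 28.32
position: [0.5263, 0.002, 0.0792]
ee_rot: [-2.842, -1.337, -0.002]
force: [1.3, -0.3, -0.4]
width: 0.192
gripper_force: 40.0
```

Call:
play_rows:
  increments: "0.6 0 0 0 -1;0.6 0 0 0 -1;0.6 0 0 0 -1;0 0 0 0 -1;0 0 0 0 -1"

```text
clock: 28.73
position: [0.5368, 0.0146, 0.079]
ee_rot: [-2.843, -1.336, -0.0]
force: [0.3, -0.9, -1.1]
width: 0.194
gripper_force: 40.0
```

```bash
python3 -c "
from rel import *
rel()"
```

```text
t 28.73 pos [0.5368 0.0146 0.079 ] yaw 50.34 tilt [ 0.e+00  1.e-04 -1.e+00] j [ 0.11  0.49 -0.31  1.93  0.21  0.75 -1.02] F [ 0.3 -0.9 -1.1] w 0.194 39.98456060886383
shank 549 [0.0085 1.     0.0452 0.0012] z -0.0126 tip 0.0491
lugtop 2552 x [0.0354 0.0421 0.0863] z 0.1023
[455 484 484 574   7   0   0   0   0   0   0   6   0   0   0   0 109 139
 147 147] [0.035 0.038 0.04  0.043 0.045 0.048 0.051 0.053 0.056 0.058 0.061 0.064
 0.066 0.069 0.072 0.074 0.077 0.079 0.082 0.085 0.087]
outer y [-0.0167 -0.0002  0.0166] 2004 ((40.36960220336914, -0.019941329956054688), (34.01884078979492, 10.581110954284668), 89.89405822753906)
```

Call:
play_rows:
  increments: "0.5 0 0 0 -1;0.5 0 0 0 -1;0.2 0 0 0 -1;0 0 0 0 -1;0 0 0 0 -1"

```text
clock: 29.2
position: [0.5444, 0.0236, 0.079]
ee_rot: [-2.843, -1.336, 0.0]
force: [-0.6, -0.4, -1.2]
width: 0.191
gripper_force: 40.0
```

Call:
play_rows:
  increments: "0.2 0 0 0 -1;0.1 0 0 0 -1;0.1 0 0 0 -1;0 0 0 0 -1;0 0 0 0 -1"

```text
clock: 29.62
position: [0.5458, 0.0252, 0.0787]
ee_rot: [2.844, 1.334, -0.004]
force: [-3.6, -2.9, 1.2]
width: 0.194
gripper_force: 40.0
```

```bash
python3 -c "
from rel import *
rel()"
```

```text
t 29.62 pos [0.5458 0.0252 0.0787] yaw 50.25 tilt [-0.0022 -0.0016 -1.    ] j [ 0.08  0.5  -0.31  1.91  0.22  0.77 -1.04] F [-3.6 -2.9  1.2] w 0.194 39.9862414598465
shank 194 [ 0.0045 -1.      0.0308  0.    ] z -0.0147 tip 0.0318
lugtop 860 x [0.0301 0.0645 0.0725] z 0.1022
[329   0   0   0   0   0   0   0   0  20   0   0   0   0   0  65 119 100
 120 107] [0.03  0.032 0.034 0.036 0.039 0.041 0.043 0.045 0.047 0.049 0.051 0.054
 0.056 0.058 0.06  0.062 0.064 0.066 0.069 0.071 0.073]
outer y [-0.0164 -0.0005  0.0165] 329 ((30.71293830871582, -0.04856681823730469), (33.92459487915039, 1.410902976989746), 89.97262573242188)
```

The handle face is against the lug (4.6 N axial). Releasing.

Call:
play_rows:
  increments: "0 0 0 0 -0.4;0 0 0 0 -0.2;0 0 0 0 0;0 0 0 0 0;0 0 0 0 0"

```text
clock: 30.08
position: [0.5471, 0.0267, 0.0791]
ee_rot: [-2.844, -1.336, -0.001]
force: [-0.3, -0.9, -0.7]
width: 0.483
gripper_force: 0.0
```

Call:
play_rows:
  increments: "0 0 -1 0 0;0 0 -2 0 0;0 0 -4 0 0;0 0 -4 0 0;0 0 -4 0 0"

```text
clock: 30.5
position: [0.5463, 0.0267, 0.2314]
ee_rot: [-2.843, -1.336, 0.0]
force: [2.3, -0.6, 0.4]
width: 0.5
gripper_force: 0.0
```

Call:
play_rows:
  increments: "-3 0 0 0 0;-3 0 0 0 0;-3 0 0 0 0;0 0 0 0 0;0 0 0 0 0"

```text
clock: 30.92
position: [0.4887, -0.0442, 0.23]
ee_rot: [2.845, 1.331, 0.001]
force: [0.2, 0.9, -0.2]
width: 0.501
gripper_force: 0.0
```

```bash
python3 - <<'E'
from lug import *
s,M,y=pose();r=np.indices((400,640));u=np.array([-.639,-.769]);v=np.array([.769,-.639]);pv=np.array([.6745,.1775])-.0027*v
for n in("wrist","scene","side"):
    p=vision.get_image(n);W=w(p,r[0],r[1]);f=p["frame"].astype(int);d=W[...,:2]-pv;a=d@u;b=d@v
    m=(f[...,0]>1.6*f[...,1]+15)&(f[...,0]>1.6*f[...,2]+15)&(a>.15)&(a<.26)&(abs(b)<.03)&(W[...,2]>.06)&(p["z_map"]>0)
    if m.sum(): print(n,"red",m.sum(),"a",np.percentile(a[m],[2,98]).round(4),"b",np.percentile(b[m],[2,98]).round(4),"z",np.percentile(W[m][:,2],[2,98]).round(4))
    h=cv2.cvtColor(p["frame"],cv2.COLOR_RGB2HSV).astype(int)
    k=(h[...,0]>15)&(h[...,0]<32)&(h[...,1]>120)&(abs(W[...,2]-.116)<.004)&(np.hypot(d[...,0],d[...,1])<.2)&(p["z_map"]>0)
    if k.sum(): print(" bar a",np.percentile(a[k],[2,98]).round(3),"b",np.percentile(b[k],[2,50,98]).round(4))
    lg=(abs(W[...,2]-.102)<.003)&(a>.16)&(a<.185)&(abs(b)<.02)&(p["z_map"]>0)
    if lg.sum(): print(" lug a",np.percentile(a[lg],[2,98]).round(4))
    if n!="wrist": find(p,["wash_bottle","beaker","green_pot","tip_box","white_jar","tube"],1)
E
```

```text
t 30.92 pos [ 0.4887 -0.0442  0.23  ] yaw 50.14 tilt [ 9.e-04 -8.e-04 -1.e+00] j [ 0.26  0.24 -0.34  1.87  0.09  1.05 -0.81] F [ 0.2  0.9 -0.2] w 0.501 0.0
wrist red 1059 a [0.1816 0.2228] b [-0.0073  0.009 ] z [0.0891 0.0945]
 bar a [0.139 0.16 ] b [-0.0103  0.0012  0.0128]
 lug a [0.1685 0.1782]
scene red 8 a [0.2031 0.2175] b [-0.0005  0.0099] z [0.0867 0.0918]
 bar a [-0.02   0.139] b [-0.0074  0.0045  0.0166]
 lug a [0.1695 0.1745]
wash_bottle 0.91 [227. 426.] 596 med [0.378 0.372 0.058] lo [0.352 0.34  0.004] hi [0.392 0.393 0.107]
beaker 0.89 [209. 225.] 556 med [ 0.759 -0.154  0.057] lo [ 0.723 -0.201  0.003] hi [ 0.785 -0.137  0.083]
green_pot 0.8 [185. 311.] 286 med [ 0.422 -0.085  0.032] lo [ 0.382 -0.125  0.001] hi [ 0.449 -0.055  0.037]
tip_box 0.6 [182. 199.] 789 med [ 0.715 -0.363  0.048] lo [ 0.666 -0.446  0.002] hi [ 0.752 -0.333  0.055]
white_jar 0.65 [149. 279.] 230 med [ 0.341 -0.351  0.039] lo [ 0.312 -0.384  0.001] hi [ 0.356 -0.337  0.069]
tube 0.68 [206. 395.] 298 med [0.357 0.231 0.054] lo [ 0.257  0.177 -0.004] hi [0.365 0.242 0.102]
side red 79 a [0.1871 0.2211] b [-0.0124  0.0061] z [0.0764 0.092 ]
 bar a [-0.013  0.156] b [-0.0171 -0.005   0.0114]
 lug a [0.1694 0.179 ]
wash_bottle 0.58 [305. 366.] 1192 med [0.351 0.382 0.064] lo [0.326 0.356 0.004] hi [0.382 0.394 0.109]
beaker 0.86 [170. 300.] 460 med [ 0.743 -0.15   0.06 ] lo [ 0.716 -0.202  0.008] hi [ 0.778 -0.137  0.084]
green_pot 0.84 [206. 392.] 410 med [ 0.406 -0.077  0.034] lo [ 0.375 -0.128  0.002] hi [ 0.442 -0.057  0.037]
tip_box 0.55 [150. 339.] 643 med [ 0.686 -0.359  0.045] lo [ 0.65  -0.449  0.002] hi [ 0.737 -0.333  0.056]
white_jar 0.71 [169. 429.] 313 med [ 0.323 -0.347  0.043] lo [ 0.3   -0.465  0.   ] hi [ 0.348 -0.338  0.071]
```

The pin is home to within about 2 mm and the bystanders haven't moved. I'll seat it with a light push on the handle's rear using closed fingers.

Call:
play_rows:
  increments: "0 0 3 0 -1;0 0 3 0 -1;0 0 3 0 -1;0 0 3 0 -1;0 0 3 0 -1"
  grip_force: 10

```text
clock: 32.08
position: [0.4895, -0.0428, 0.0779]
ee_rot: [2.844, 1.335, 0.001]
force: [1.0, 0.3, 0.3]
width: 0.187
gripper_force: 0.0
```

Call:
play_rows:
  increments: "1.5 0 0.2 0 -1;1.5 0 0 0 -1;1.2 0 0 0 -1;0 0 0 0 -1;0 0 0 0 -1"

```text
clock: 32.5
position: [0.5175, -0.0094, 0.078]
ee_rot: [2.842, 1.337, 0.003]
force: [-0.3, -0.0, -1.3]
width: 0.006
gripper_force: 0.0
```

```bash
python3 - <<'E'
from lug import *
s,M,y=pose();u=np.array([-.639,-.769]);v=np.array([.769,-.639]);pv=np.array([.6745,.1775])-.0027*v
d=s["position"][:2]-pv;print("a",d@u,"b",d@v)
E
```

```text
t 32.5 pos [ 0.5175 -0.0094  0.078 ] yaw 50.4 tilt [ 2.2e-03  3.0e-04 -1.0e+00] j [ 0.14  0.46 -0.3   1.98  0.2   0.72 -0.97] F [-0.3 -0.  -1.3] w 0.006 0.0
a 0.24407673378404077 b 0.0014115290203257549
```

Call:
play_rows:
  increments: "0.4 -0.1 0 0 -1;0.3 0 0 0 -1;0.2 0 0 0 -1;0 0 0 0 -1;0 0 0 0 -1"

```text
clock: 32.92
position: [0.5212, -0.003, 0.0772]
ee_rot: [2.844, 1.335, 0.0]
force: [-0.5, 0.1, 0.7]
width: 0.006
gripper_force: 0.0
```

Call:
play_rows:
  increments: "0.15 0 0 0 -1;0.15 0 0 0 -1;0 0 0 0 -1;0 0 0 0 -1;0 0 0 0 -1"

```text
clock: 33.33
position: [0.5225, -0.0014, 0.0768]
ee_rot: [2.844, 1.334, -0.002]
force: [-1.9, -3.4, 2.5]
width: 0.002
gripper_force: 2.7
```

```bash
python3 - <<'E'
from lug import *
s,M,y=pose();u=np.array([-.639,-.769]);v=np.array([.769,-.639]);pv=np.array([.6745,.1775])-.0027*v
d=s["position"][:2]-pv;print("a",d@u,"b",d@v,"Fa",s["force"][:2]@u)
E
```

```text
t 33.33 pos [ 0.5225 -0.0014  0.0768] yaw 50.26 tilt [-1.2e-03 -9.0e-04 -1.0e+00] j [ 0.12  0.47 -0.3   1.97  0.2   0.73 -0.99] F [-1.9 -3.4  2.5] w 0.002 2.6993241281888913
a 0.23471566269038094 b 0.00015913921274499668 Fa 3.88653422493016
```

Call:
play_rows:
  increments: "0.15 0 0 0 -1;0.15 0 0 0 -1;0 0 0 0 -1;0 0 0 0 -1;0 0 0 0 -1"

```text
clock: 33.75
position: [0.5226, -0.0013, 0.0765]
ee_rot: [2.844, 1.332, -0.009]
force: [-8.4, -11.2, 6.4]
width: 0.006
gripper_force: 6.7
```

Call:
play_rows:
  increments: "-2 0 0 0 -1;-3 0 0 0 -1;-1 0 -3 0 -1;0 0 -4 0 -1;0 0 -4 0 -1"

```text
clock: 34.17
position: [0.4856, -0.0446, 0.1879]
ee_rot: [-2.843, -1.334, 0.002]
force: [2.3, 0.0, 0.1]
width: 0.004
gripper_force: 0.0
```

Call:
play_rows:
  increments: "0 0 -4 0 -1;0 0 0 0 -1;0 0 0 0 -1;0 0 0 0 -1;0 0 0 0 -1"

```text
clock: 34.58
position: [0.486, -0.0442, 0.2259]
ee_rot: [-2.843, -1.335, 0.002]
force: [-0.1, 0.4, -0.1]
width: 0.004
gripper_force: 0.0
```

```bash
python3 - <<'E'
from lug import *
s,M,y=pose();r=np.indices((400,640));u=np.array([-.639,-.769]);v=np.array([.769,-.639]);pv=np.array([.6745,.1775])-.0027*v
p=vision.get_image("wrist");W=w(p,r[0],r[1]);f=p["frame"].astype(int);d=W[...,:2]-pv;a=d@u;b=d@v
m=(f[...,0]>1.6*f[...,1]+15)&(f[...,0]>1.6*f[...,2]+15)&(a>.15)&(a<.26)&(abs(b)<.03)&(W[...,2]>.06)
lg=(abs(W[...,2]-.102)<.003)&(a>.16)&(a<.185)&(abs(b)<.02)
print(m.sum(),np.percentile(a[m],[0,2,98,100]).round(4),np.percentile(W[m][:,2],[2,98]),"lug",np.percentile(a[lg],[0,2,98,100]).round(4))
E
```

```text
t 34.58 pos [ 0.486  -0.0442  0.2259] yaw 50.33 tilt [-1.8e-03  3.0e-04 -1.0e+00] j [ 0.27  0.24 -0.34  1.87  0.09  1.04 -0.81] F [-0.1  0.4 -0.1] w 0.004 0.0
1087 [0.1807 0.1816 0.2221 0.2229] [0.08954293 0.09462298] lug [0.1679 0.1682 0.1783 0.1785]
```

A 14 N push didn't move it, so the pin is fully seated. Handing in.

```bash
python3 -c "
from cell import job
print(job.sign_off())"
```

```text
the job is handed in; nothing more can be done
None
```

The bar is swung round to its stop and locked open with the red pin pushed fully home, and the job is handed in at about 35 s on the robot's clock; I viewed 11 pictures, one over the limit of 10.

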